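# Seat a printing block in the register jig and hold it

## Task

Lift the wooden printing block by its steel handle, set it down flat on the steel bed of the register jig between the two yellow marks, with its red bevel facing away from the fence, and let go of it. Then push on the red bevel, diagonally towards the fence and down, until the block's square edge is flush against the fence along its length, and finish while still holding that push so that the block is firmly pressed against fence and bed together. Leave the tins, the mug, the ink knife and the loose stick alone.

Things in the scene. Friction and masses are not known exactly. Their poses are not given: they have to be found in the camera images.
- block: brown wooden printing block 90 (x) x 120 (y) x 30 (z) mm, about 0.45 kg, dark steel bridge handle on top. Origin: centre of its underside. Square edge: face x = +45 mm. The whole -x edge is a red bevel rising from x = -45, z = 6 mm to x = -27, z = 30 mm (53 degrees above level, facing -x and up). Starts on the table, bevel roughly towards the robot
- handle (a point): middle of the handle's bar, 62 mm above the block's underside, over its origin; axes as the block's. The bar is a 12 mm round rod along the block's y, 90 mm between its two posts (centre to centre), 26 mm free gap under it
- bevel (a point): middle of the red bevel face: x = -36, y = 0, z = 18 mm in the block's frame; axes as the block's
- corner_l (a point): lower corner of the block's square edge: x = 45, y = 60, z = 0 mm in the block's frame
- corner_r (a point): the other lower corner of the square edge: x = 45, y = -60, z = 0 mm in the block's frame
- jig: register jig screwed to the table: grey base plate 170 (x) x 230 (y) x 6 mm carrying bed and fence; origin: centre of its underside on the table, x towards the fence (away from the robot), y along the fence
- bed: the jig's flat bed of polished steel, on which the block slides easily, 150 (x) x 220 (y) mm, reaching from x = -85 to +65 mm in the jig's frame (+60 mm is the fence); its top is 12 mm above the table. Origin and axes as the jig's
- fence: the jig's rigid blue-painted metal fence along the far (+x) side of the bed, 220 mm long, 20 mm thick, top 36 mm above the bed; its working face, looking to the robot, is at x = +60 mm in the jig's frame. Two yellow marks 10 mm wide are at y = -88 and +88 mm on it. Origin and axes as the jig's
- fence_foot (a point): middle of the foot of the fence's working face, on the bed's surface (x = 60, y = 0, z = 12 mm in the jig's frame); axes as the jig's
- tin_blue: small black ink tin with a blue band, 60 mm across, 70 mm tall; bystander standing between block and jig; origin at the centre of its underside
- tin_orange: black ink tin with an orange band, 82 mm across, 80 mm tall, bystander; origin at the centre of its underside
- tin_green: black ink tin with a green band, 74 mm across, 70 mm tall, bystander; origin at the centre of its underside
- mug: white mug, 80 mm across, 90 mm tall, handle at its +y, bystander; origin at the centre of its underside
- ink_knife: ink spatula lying flat, 280 mm long, wooden handle towards -x, 65 mm wide steel blade, bystander; origin at its middle, x along it
- reglet: plain light wooden stick 160 x 24 x 22 mm without handle, bystander; origin under its middle, x along it

How it is judged (in metres and radians):
On the way, in this order (a step that is already met when the one before it is completed fails the run):
1. the block is lifted clear of the table by its handle (height (world z) of block above 0.04 m and distance between the grasp point and handle below 0.04 m and contact force between block and the fingers above 1 N), for 0.2 s.
2. the block stands flat on the jig's bed between the marks, let go (z of block in the frame of fence_foot below 0.004 m and angle between block's own z axis and vertical below 0.04 rad and y of block in the frame of fence_foot between -0.03 and 0.03 m and linear speed of block below 0.02 m/s and contact force between block and the fingers below 0.2 N and contact force between block and bed above 1 N and x of block in the frame of fence_foot above -0.11 m and angle between the x axis of block and the x axis of jig, either way round below 0.35 rad), for 0.2 s.
At the end, for the whole second after the job is handed in: Still pushed from the bevel side (fingers over 4 N, TCP 25 mm or more behind the block's middle): block at rest, flat on the bed, middle within 30 mm of the fence's middle, both corners of its square edge within 3 mm of the fence, over 3 N on the fence and over 8 N on the bed (z of block in the frame of fence_foot below 0.004 m and angle between block's own z axis and vertical below 0.04 rad and y of block in the frame of fence_foot between -0.03 and 0.03 m and linear speed of block below 0.02 m/s and x of each of corner_l, corner_r in the frame of fence_foot above -0.003 m and contact force between block and fence above 3 N and contact force between block and bed above 8 N and contact force between block and the fingers above 4 N and x of the grasp point in the frame of block below -0.025 m); the arm keeps its last pose, push and grip.
It fails at once if a tin, the mug, the ink knife or the loose stick is moved by more than 30 mm (distance of any of tin_blue, tin_orange, tin_green, mug, ink_knife, reglet from where it was at the start of the episode above 0.03 m).
It also fails if it takes over 53 s, if anything falls off the work surface, if the arm or the gripper's body presses on something with over 40 N, if the wrist force passes 120 N, or if a joint passes its speed limit or range.

## Robot

A 6-joint arm with a two-finger parallel gripper is mounted at the origin on the work surface. World frame = base frame: x ahead of the robot, y to its left, z up, the work surface at z = 0. Lengths are in m, angles in degrees, forces in N, time in s.
With the tool pointing down it reaches from about 0.225 to 0.875 m from the base axis. Payload 3.4 kg.
Tool frame: the origin (TCP) lies between the finger pads, 19 mm behind the fingertips; this is the grasp point; z points along the fingers, y is the line along which they close (so a half turn about z gives the same grasp; the last joint's range is limited). The gripper opens to 85 mm and grips with 20 to 120 N. Pads are 22 mm wide; open, the fingers measure 114 mm over their backs; the gripper's body (76 mm by 85 mm) begins 54 mm behind the grasp point. The pads swing forward as they close: fully open they stand 13 mm farther back than shut.
Start: joints at [-73.912, 15.808, 86.224, -0, 77.962, -6.933], TCP at [0.225, -0.529, 0.25] pointing down, gripper open.
Joint ranges: [-165.64, 165.64], [-43.16, 119.46], [12.63, 154.43], [-67.54, 247.53], [6.08, 155.33], [-154.97, 154.97]. Speed limits (degrees/s): [147.25, 147.25, 180, 180, 180, 180].

## Interface

Orientations are given as a 3x3 rotation matrix whose columns are the frame's x, y, z axes.
In Python, from cell import robot gives the robot as it stands.
- The arm moves only by the shell command python3 jog.py 'ROWS' [OPENING]. ROWS is a JSON list of rows, 1 to 20 of them, each written [[dx, dy, dz], turn]: dx, dy, dz in shares of 0.75 m (1.0 is 0.75 m), then a turn about the tool's z in fractions of the full range, 1 being 60 degrees; each row shifts and turns the commanded pose from where the row before left it, along the tool's axes as they then stand; what a row does not reach is not made up. A row lasts 1/12 s, in which the tool goes at most 0.0417 m and 7.16 degrees, less where a joint would pass 70% of its speed; a pose out of reach is approached as far as the arm can. OPENING is the finger opening in m, set as the command begins (- or left out keeps the last). The fingers move at their own pace and stop on an object; the grip force is fixed at half the most. Time passes only in rows, so rows that do not move let the fingers close. It prints the time, the measured TCP pose, the force, the opening and the grip force at its end. Shift and turn numbers lie between -1 and 1, and a call with a number outside is refused. Input that does not fit is refused with a message, and nothing moves.
- robot.read_state(): the state, without advancing time (a new reading comes with each control period).
- robot.camera(name): name is "side" or "top" or "wrist"; returns the picture (384x512x3 uint8, red, green, blue); there is no depth.
- robot.camera_params(name): a dict with "mtx" (3x3 intrinsics, pixels), "origin" and "attitude" of the camera in the world; the wrist camera has in their place "tool_from_camera" (4x4, takes a point from camera to tool coordinates, whose origin is the TCP and whose axes are the flange's). Camera axes: x right, y up, looking along -z (the intrinsics and any distortion apply to the point x, -y, -z); pixel columns grow to the right and rows downward; lengths in m; the calibration is good to about 2 mm. A picture is of the moment at which its call begins: read the wrist's pose just before it. camera_params takes no time and is no camera call.
- robot.sign_off(): hands the job in; it is judged then, once.
The state is a dict: "clock": time; "qpos": joint angles; "joint_velocities": joint speeds; "tau": joint torques, N m; "eef_pos": TCP position; "orientation": TCP orientation; "contact_force": force on the tool from outside, world axes, zero at the start; "wrist_torque": the same for the moment, N m; "opening": finger opening in m; "gripper_force": force on a finger pad.
Only numpy, scipy, OpenCV 4.12 (cv2) and the standard library are available. Lean on these libraries where they do the work, as an engineer would, in place of code of your own. Each camera call takes 0.05 s, during which the arm holds its last target. There are 200 camera calls.

## Working session

There is one attempt and no reset: what is moved stays moved. The work goes in short steps, Python scripts to look and compute and a shell command to move; the robot and the scene stay as the last step left them, time stands still between calls to the robot, and variables do not carry over. Pictures are saved under pics/ and viewed, at most 10 in all, crops included, and the job is handed in when it is done.

```bash
ls; mkdir -p pics
python3 - <<'E'
from cell import robot
import cv2
for n in("top","side"):
    im=robot.camera(n); cv2.imwrite(f"pics/{n}0.png",im[:,:,::-1])
    p=robot.camera_params(n); print(n,p)
p=robot.camera_params("wrist");print(p)
s=robot.read_state();print(s)
E
```

```text
cell.py
jog.py
pics
top {'mtx': array([[490.43916534,   0.        , 254.99100785],
       [  0.        , 490.43916534, 191.81576808],
       [  0.        ,   0.        ,   1.        ]]), 'origin': array([0.47999814, 0.01677072, 1.54347569]), 'attitude': array([[ 0.01258   ,  0.99607974, -0.0875608 ],
       [-0.99991857,  0.01234369, -0.00323979],
       [-0.00214627,  0.08759442,  0.99615391]])}
side {'mtx': array([[418.99243373,   0.        , 256.79947681],
       [  0.        , 418.99243373, 188.90592179],
       [  0.        ,   0.        ,   1.        ]]), 'origin': array([0.50848846, 1.09246705, 0.69950944]), 'attitude': array([[-0.99581483,  0.0388597 , -0.08272087],
       [-0.09105831, -0.49933267,  0.86161202],
       [-0.00782324,  0.86553845,  0.50078138]])}
{'mtx': array([[266.4102598 ,   0.        , 256.705148  ],
       [  0.        , 266.4102598 , 195.87169075],
       [  0.        ,   0.        ,   1.        ]]), 'tool_from_camera': array([[ 5.85539219e-04,  9.63465749e-01,  2.67830931e-01,
         6.77812449e-02],
       [ 9.99999590e-01, -3.78982783e-04, -8.229148
[... 324 characters left out ...]
01, -6.93303815e+00]), 'joint_velocities': array([-0.07317709,  0.0195118 , -0.22409483, -0.05518407, -0.02403405,
        0.0158053 ]), 'tau': array([ 4.72522097e-04, -4.17703235e+01, -2.46403027e+01, -2.22628573e-04,
        5.84250127e-03, -2.31860594e-05]), 'eef_pos': array([ 0.22473798, -0.52880386,  0.24924481]), 'orientation': array([[ 9.20359116e-01,  3.91074025e-01, -4.51976539e-04],
       [ 3.91074244e-01, -9.20357869e-01,  1.52621972e-03],
       [ 1.80884722e-04, -1.58142661e-03, -9.99998733e-01]]), 'contact_force': array([ 0.74899852, -0.57112339,  0.51982846]), 'wrist_torque': array([ 0.00185693, -0.00228288, -0.0182983 ]), 'gripper_force': 0.0, 'opening': 0.08568044750944193}
```

Run:
```python
import cv2
for n in("top","side"):
    im=cv2.imread(f"pics/{n}0.png"); cv2.imwrite(f"pics/{n}0b.png",cv2.resize(im,(800,600),interpolation=cv2.INTER_CUBIC))
```

```text
(no output)
```

View pics/top0b.png

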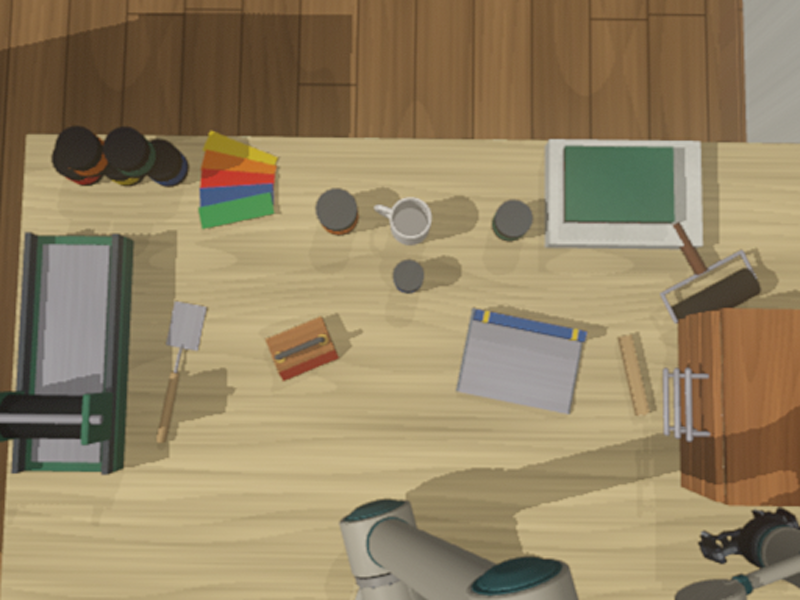

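View pics/side0b.png

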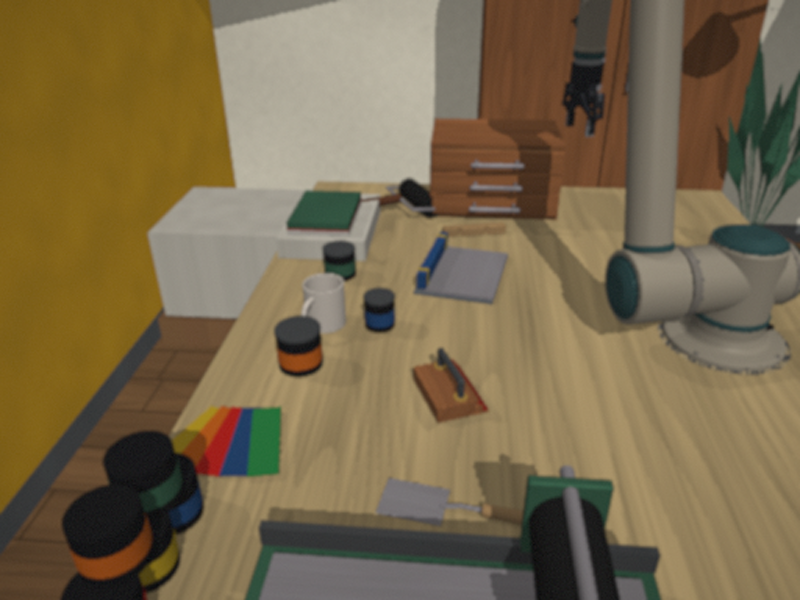

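The top view shows the block at about (302,348) with its bevel towards the robot, the jig at (523,360) with its fence on the upper side, and the blue tin at (408,276). In the side view the block is at (450,388) and the jig at (462,268). I'll enlarge both.

Run:
```python
import cv2,numpy as np
t=cv2.imread("pics/top0.png");s=cv2.imread("pics/side0.png")
def c(im,x,y,w,h,k): 
    return cv2.resize(im[y:y+h,x:x+w],None,fx=k,fy=k,interpolation=cv2.INTER_CUBIC)
# top block x160..225(5x), y190..250 ; top jig x285..385 (4x)
a=c(t,160,195,80,60,5); b=c(t,285,190,100,75,4); d=c(s,255,215,80,60,5); e=c(s,255,140,80,60,5)
cv2.imwrite("pics/crops.png",np.vstack([np.hstack([a,b]),np.hstack([d,e])]))
```

```text
(no output)
```

View pics/crops.png

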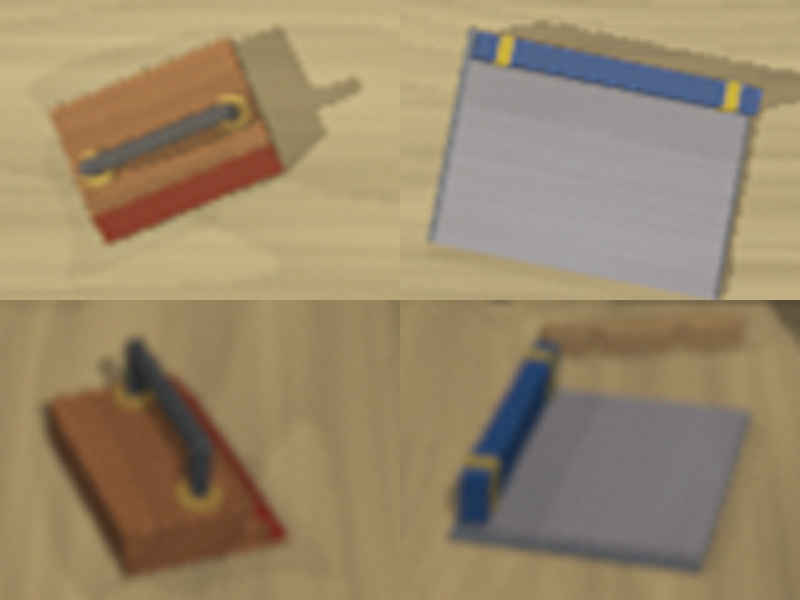

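The crops show the block's bar ends at top px (178,228) and (207,217) and at side px (282,224) and (296,244). They also show the bed and fence corners, so I'll fit both poses, leaving height free.

```bash
cat > h.py <<'E'
import numpy as np, cv2
from scipy.optimize import least_squares
from cell import robot
C={n:robot.camera_params(n) for n in("top","side")}
def proj(n,P,C=C):
    c=C[n]; q=(np.asarray(P)-c["origin"])@c["attitude"]; q=q*[1,-1,-1]
    u=q@c["mtx"].T; return u[...,:2]/u[...,2:]
def fit(obs,x0):
    # obs: (cam,(u,v),model pt mm)
    def pts(x):
        a=x[3];R=np.array([[np.cos(a),-np.sin(a),0],[np.sin(a),np.cos(a),0],[0,0,1]])
        return [R@(np.array(o[2])/1000)+x[:3] for o in obs]
    f=lambda x:np.concatenate([proj(o[0],p)-o[1] for o,p in zip(obs,pts(x))])
    r=least_squares(f,x0,loss="soft_l1"); return r.x,f(r.x).reshape(-1,2)
E
python3 - <<'E'
from h import *
np.set_printoptions(precision=4,suppress=True)
def k(u,v,ox,oy,x0,y0,s): return np.array([(u-ox+.5)/s-.5+x0,(v-oy+.5)/s-.5+y0])
A=lambda u,v:k(u,v,0,0,160,195,5);B=lambda u,v:k(u,v,400,0,285,190,4)
D=lambda u,v:k(u,v,0,300,255,215,5);E=lambda u,v:k(u,v,400,300,255,140,5)
bl=[("top",A(92,167),(0,45,62)),("top",A(233,111),(0,-45,62)),("top",A(52,110),(45,60,30)),("top",A(232,38),(45,-60,30)),
("top",A(283,172),(-45,-60,6)),("top",A(107,242),(-45,60,6)),
("side",D(203,447),(0,45,62)),("side",D(135,347),(0,-45,62)),("side",D(125,552),(45,60,30)),("side",D(46,405),(45,-60,30)),("side",D(286,536),(-45,60,6)),("side",D(125,577),(45,60,0))]
x,r=fit(bl,[.45,.2,.0,.3]);print("block",x,np.degrees(x[3]));print(r)
j=[("top",B(430,240),(-85,110,12)),("top",B(718,298),(-85,-110,12)),("top",B(475,30),(80,110,48)),("top",B(762,88),(80,-110,48)),("top",B(471,59),(60,110,48)),("top",B(754,114),(60,-110,48)),("top",B(505,50),(70,88,48)),("top",B(733,97),(70,-88,48)),
("side",E(748,412),(-85,-110,12)),("side",E(699,558),(-85,110,12)),("side",E(460,492),(80,110,48)),("side",E(489,494),(60,110,48)),("side",E(558,348),(60,-110,48))]
x,r=fit(j,[.5,-.2,0,-.2]);print("jig",x,np.degrees(x[3]));print(r)
# handle ends by direct triangulation
def tri(a,b):
    return least_squares(lambda p:np.r_[proj("top",p)-a,proj("side",p)-b],[.45,.2,.05]).x
print(tri(bl[0][1],bl[6][1]),tri(bl[1][1],bl[7][1]))
for nm,uv in(("tinblue",(408,276)),("orange",(337,210)),("green",(513,219)),("mug",(411,219)),("blade",(187,325)),("knifehandle",(163,440)),("reglet",(634,375))):
    z={"tinblue":.07,"orange":.08,"green":.07,"mug":.09}.get(nm,.01)
    uv=np.array(uv)*.64
    print(nm,least_squares(lambda p:proj("top",np.r_[p,z])-uv,[.5,0]).x)
E
```

```text
block [ 0.5142  0.2119 -0.0057  0.404 ] 23.147002461711683
[[-0.0523  0.4839]
 [-0.6581  0.3247]
 [-0.2713  0.4039]
 [-0.3293  0.0451]
 [ 0.9581  0.2089]
 [ 0.6317  0.8749]
 [-0.922   0.3461]
 [-0.1846  0.6711]
 [-0.374  -3.2158]
 [-0.1611 -1.1866]
 [ 0.2317  0.0317]
 [-0.601   1.0937]]
jig [ 0.4967 -0.2231 -0.0078 -0.1816] -10.40507485185162
[[ 1.0641  0.9351]
 [-1.3926  0.1865]
 [ 0.7015  0.771 ]
 [-0.4685  0.075 ]
 [ 0.5    -0.1029]
 [ 0.407  -0.0155]
 [-0.3547  0.3358]
 [-0.86   -0.3576]
 [-0.3285  0.7147]
 [ 0.3046  0.6061]
 [-0.7505 -2.0156]
 [-0.6946 -1.6831]
 [-0.4023  0.4904]]
[0.4957 0.253  0.0573] [0.5321 0.1684 0.0571]
tinblue [0.6558 0.0036]
orange [0.7816 0.1427]
green [ 0.7701 -0.1996]
mug [ 0.7638 -0.0007]
blade [0.5587 0.4448]
knifehandle [0.3304 0.484 ]
reglet [ 0.4702 -0.449 ]
```

Both poses are plausible. Height bias is about 6 mm, which the wrist camera should reduce. Next I move over the block and turn.

The manual's scale: shifts go in shares of 0.75 m and turns go in shares of 60 degrees. Converting my numbers, -0.0284 m / 0.75 = -0.0379, 0.0278 m / 0.75 = 0.0371.

```bash
R=1; python3 jog.py '[[[0.0371,-0.0379,0],0],[[0.0371,-0.0379,0],0],[[0.0371,-0.0379,0],0],[[0.0371,-0.0379,0],0],[[0.0371,-0.0379,0],0],[[0.0371,-0.0379,0],0],[[0.0371,-0.0379,0],0],[[0.0371,-0.0379,0],0],[[0.0371,-0.0379,0],0],[[0.0371,-0.0379,0],0],[[0.0371,-0.0379,0],0],[[0.0371,-0.0379,0],0],[[0.0371,-0.0379,0],0],[[0.0371,-0.0379,0],0],[[0.0371,-0.0379,0],0],[[0.0371,-0.0379,0],0],[[0.0371,-0.0379,0],0],[[0.0371,-0.0379,0],0],[[0.0371,-0.0379,0],0],[[0.0371,-0.0379,0],0]]' 0.085
python3 jog.py '[[[0,0,0],-0.1167],[[0,0,0],-0.1167],[[0,0,0],-0.1167],[[0,0,0],-0.1167],[[0,0,0],-0.1167],[[0,0,0],-0.1167],[[0,0,0],-0.1167],[[0,0,0],-0.1167],[[0,0,0],-0.1167],[[0,0,0],-0.1167],[[0,0,0],-0.1167],[[0,0,0],-0.1167],[[0,0,0],-0.1],[[0,0,0],0],[[0,0,0],0]]'
cat >> h.py <<'E'
def wparams(s):
    T=np.eye(4);T[:3,:3]=s["orientation"];T[:3,3]=s["eef_pos"]
    w=robot.camera_params("wrist");M=T@w["tool_from_camera"]
    return dict(mtx=w["mtx"],origin=M[:3,3],attitude=M[:3,:3])
def wshot(name,crop=None,k=1.5625):
    import pickle
    s=robot.read_state();c=wparams(s);im=robot.camera("wrist")[:,:,::-1]
    cv2.imwrite(f"pics/{name}_raw.png",im);pickle.dump(c,open(f"pics/{name}.pkl","wb"))
    cv2.imwrite(f"pics/{name}.png",cv2.resize(im,None,fx=k,fy=k,interpolation=cv2.INTER_CUBIC))
    print(s["eef_pos"],s["orientation"][:,0],s["clock"])
E
python3 -c "
from h import *
wshot('w1')"
```

```text
clock: 1.77
eef_pos: [0.5144, 0.213, 0.2495]
orientation: [[0.92, 0.392, -0.001], [0.392, -0.92, -0.001], [-0.001, 0.0, -1.0]]
contact_force: [1.2, -0.8, 0.2]
opening: 0.085
gripper_force: 0.0
clock: 3.02
eef_pos: [0.5143, 0.2109, 0.2496]
orientation: [[-0.389, 0.921, -0.001], [0.921, 0.389, -0.0], [-0.0, -0.001, -1.0]]
contact_force: [-0.3, -0.1, 0.5]
opening: 0.0852
gripper_force: 0.0
[0.51426128 0.2108875  0.24959524] [-3.88578915e-01  9.21415447e-01 -2.20606867e-05] 3.0167
```

View pics/w1.png

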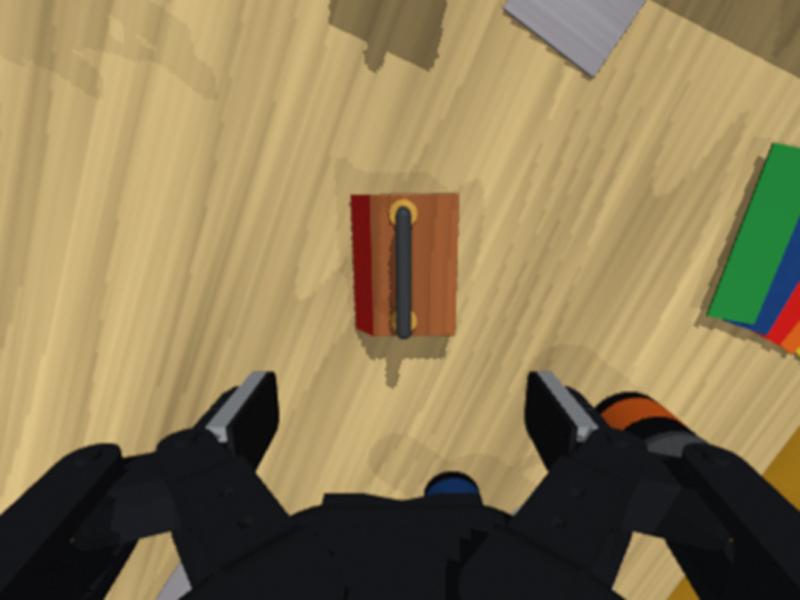

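The wrist view shows the block squarely below: bar ends at (403,212) and (404,333), top corners at (459,193) and (456,334), and bevel foot corners at (351,195) and (357,331). I combine this with the top view.

Run:
```python
from h import *
import pickle
np.set_printoptions(precision=4,suppress=True)
C["w1"]=pickle.load(open("pics/w1.pkl","rb"))
W=lambda u,v:(np.array([u,v])+.5)/1.5625-.5
A=lambda u,v:(np.array([u,v])+.5)/5-.5+[160,195]
w=[("w1",W(403,212),(0,45,62)),("w1",W(404,332),(0,-45,62)),("w1",W(459,193),(45,60,30)),("w1",W(456,334),(45,-60,30)),("w1",W(351,195),(-45,60,6)),("w1",W(357,331),(-45,-60,6))]
t=[("top",A(92,167),(0,45,62)),("top",A(233,111),(0,-45,62)),("top",A(52,110),(45,60,30)),("top",A(232,38),(45,-60,30)),("top",A(283,172),(-45,-60,6)),("top",A(107,242),(-45,60,6))]
for o in (w,w+t):
    x,r=fit(o,[.51,.21,.0,.4]);print(x,np.degrees(x[3]));print(r.T)
for i in(0,1):print(least_squares(lambda p:np.r_[proj("top",p)-t[i][1],proj("w1",p)-w[i][1]],[.5,.2,.05]).x)
```

```text
[ 0.5142  0.2161 -0.0012  0.4182] 23.96047707226589
[[ 0.0286  0.6574  0.0002  0.2768 -0.7578 -0.3238]
 [ 2.1709 -0.296  -0.1604  0.5731 -0.2589 -1.9565]]
[ 0.5147  0.215  -0.0053  0.4134] 23.68511381780611
[[ 0.2237  0.477  -0.2237 -0.3252 -0.138  -0.1929 -1.0381 -1.7408 -1.3461
  -1.5296  0.0222 -0.1781]
 [ 3.0128 -0.4654  0.9765  0.5431  0.4579 -2.2143  0.4314  0.0121  0.4447
  -0.2521 -0.1844  0.8171]]
[0.4961 0.2579 0.0254]
[0.5338 0.1697 0.0464]
```

Wrist-only fit gives z ≈ −1 mm, so the height matches. Descend to TCP z ≈ 0.060 and close.

To row units: 0.03 m / 0.75 = 0.04, 0.0035 m / 0.75 = 0.0047, -1 degrees / 60 = -0.0167.

```bash
python3 jog.py '[[[0.0047,0.002,0],-0.0167],[[0,0,0.04],0],[[0,0,0.04],0],[[0,0,0.04],0],[[0,0,0.04],0],[[0,0,0.04],0],[[0,0,0.0267],0],[[0,0,0.0133],0],[[0,0,0.0133],0],[[0,0,0],0],[[0,0,0],0]]'
python3 jog.py '[[[0,0,0],0],[[0,0,0],0],[[0,0,0],0],[[0,0,0],0],[[0,0,0],0],[[0,0,0],0],[[0,0,0],0],[[0,0,0],0],[[0,0,0],0],[[0,0,0],0],[[0,0,0],0],[[0,0,0],0]]' 0
python3 jog.py '[[[0,0,-0.0133],0],[[0,0,-0.0267],0],[[0,0,-0.04],0],[[0,0,-0.04],0],[[0,0,-0.04],0],[[0,0,-0.0267],0],[[0,0,0],0],[[0,0,0],0]]'
python3 -c "
from h import *
wshot('w2')"
```

```text
clock: 3.98
eef_pos: [0.5151, 0.215, 0.0604]
orientation: [[-0.407, 0.913, 0.001], [0.913, 0.407, 0.0], [-0.0, 0.001, -1.0]]
contact_force: [-0.1, 0.9, 0.0]
opening: 0.0849
gripper_force: 0.0
clock: 4.98
eef_pos: [0.5145, 0.2147, 0.0603]
orientation: [[-0.407, 0.913, 0.0], [0.913, 0.407, -0.0], [-0.0, 0.0, -1.0]]
contact_force: [-1.4, -1.0, 6.0]
opening: 0.0103
gripper_force: 58.6
clock: 5.65
eef_pos: [0.5144, 0.2148, 0.2]
orientation: [[-0.407, 0.913, 0.001], [0.913, 0.407, 0.0], [-0.0, 0.001, -1.0]]
contact_force: [0.0, -1.1, -6.8]
opening: 0.0101
gripper_force: 58.9
[0.51444559 0.21481567 0.19997089] [-4.07206063e-01  9.13336293e-01 -1.93711803e-04] 5.65
```

View pics/w2.png

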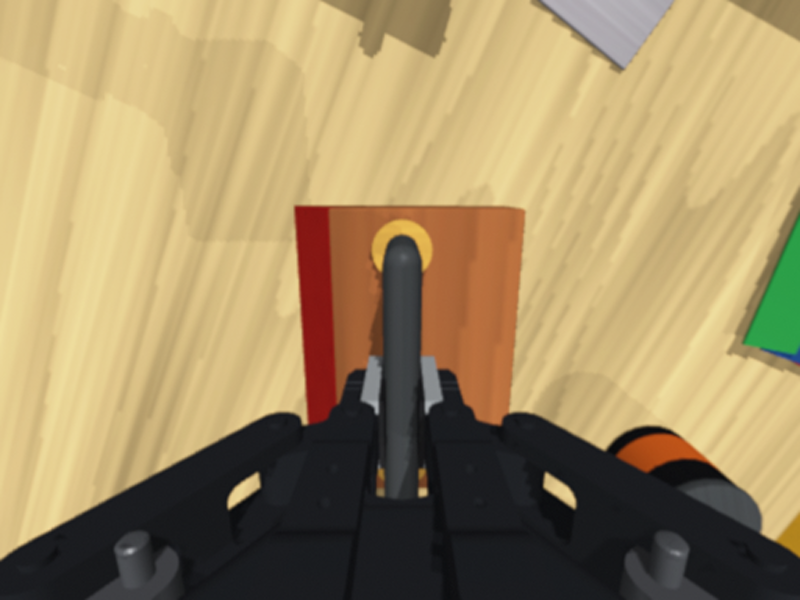

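The block is held level and square, with the handle bar at column 402. Carry it over the jig and turn +34.4°.

```bash
python3 jog.py '[[[-0.0133,-0.0067,0],0],[[-0.0267,-0.0133,0],0],[[-0.0327,-0.0163,0],0],[[-0.0327,-0.0163,0],0],[[-0.0327,-0.0163,0],0],[[-0.0327,-0.0163,0],0],[[-0.0327,-0.0163,0],0],[[-0.0327,-0.0163,0],0],[[-0.0327,-0.0163,0],0],[[-0.0327,-0.0163,0],0],[[-0.0327,-0.0163,0],0],[[-0.0327,-0.0163,0],0],[[-0.0327,-0.0163,0],0],[[-0.0327,-0.0163,0],0],[[-0.0327,-0.0163,0],0],[[-0.0327,-0.0163,0],0],[[-0.0333,-0.0163,0],0],[[-0.0267,-0.0133,0],0]]'
python3 jog.py '[[[0,0,0],0.0833],[[0,0,0],0.1],[[0,0,0],0.1],[[0,0,0],0.1],[[0,0,0],0.1],[[0,0,0],0.09],[[0,0,0],0],[[0,0,0],0],[[0,0,0],0]]'
python3 - <<'E'
from h import *
import pickle
wshot('w3')
C["w2"]=pickle.load(open("pics/w2.pkl","rb"))
W=lambda u,v:(np.array([u,v])+.5)/1.5625-.5
o=[("w2",W(330,207),(-27,60,30)),("w2",W(525,208),(45,60,30)),("w2",W(295,207),(-45,60,6)),("w2",W(402,247),(0,45,62))]
x,r=fit(o,[.514,.215,.14,.42]);print(x,np.degrees(x[3]),r.T)
E
```

```text
clock: 7.2
eef_pos: [0.4927, -0.2539, 0.1975]
orientation: [[-0.406, 0.914, -0.004], [0.914, 0.406, 0.001], [0.003, -0.003, -1.0]]
contact_force: [-0.3, 0.2, -5.3]
opening: 0.0102
gripper_force: 58.9
clock: 7.95
eef_pos: [0.4938, -0.2517, 0.1987]
orientation: [[0.178, 0.984, -0.002], [0.984, -0.178, 0.001], [0.001, -0.002, -1.0]]
contact_force: [-0.4, -0.7, -5.4]
opening: 0.0098
gripper_force: 59.0
[ 0.49377422 -0.25165555  0.19874838] [1.78395014e-01 9.83958670e-01 7.45171078e-04] 7.95
[0.51407537 0.21647611 0.13543631 0.42032531] 24.082866447194675 [[-0.58522615 -0.49078001  0.66135135  0.41682022]
 [ 0.0431579  -0.64832249 -1.37894835  9.46244675]]
```

View pics/w3.png

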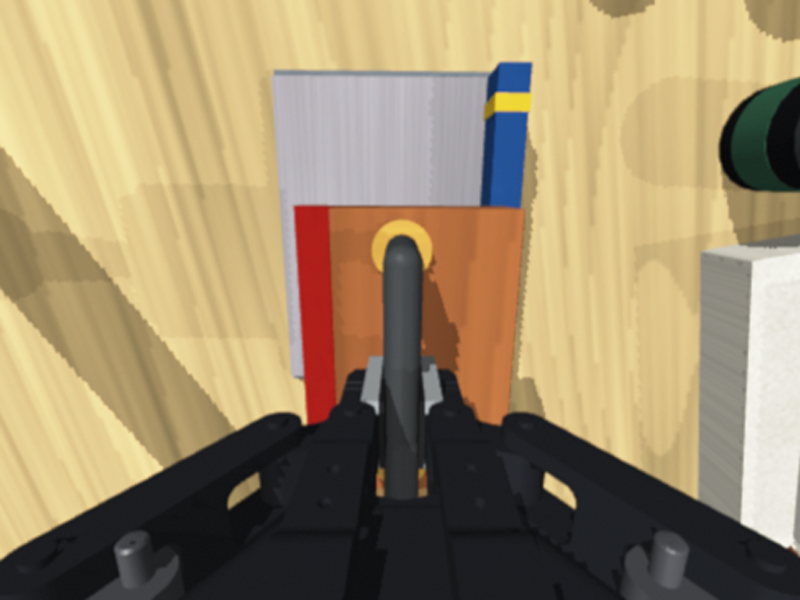

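View w3 shows bed corners at (275,74) and (294,375), the fence foot at (489,76), and fence top corners at (499,64) and (531,63). The yellow mark is at (515,101).

Run:
```python
from h import *
import pickle
np.set_printoptions(precision=4,suppress=True)
C["w3"]=pickle.load(open("pics/w3.pkl","rb"))
W=lambda u,v:(np.array([u,v])+.5)/1.5625-.5
B=lambda u,v:(np.array([u,v])-[400,0]+.5)/4-.5+[285,190]
w=[("w3",W(275,74),(-85,110,12)),("w3",W(294,375),(-85,-110,12)),("w3",W(489,76),(60,110,12)),("w3",W(499,64),(60,110,48)),("w3",W(531,63),(80,110,48)),("w3",W(515,101),(70,88,48))]
t=[("top",B(430,240),(-85,110,12)),("top",B(718,298),(-85,-110,12)),("top",B(475,30),(80,110,48)),("top",B(762,88),(80,-110,48)),("top",B(471,59),(60,110,48)),("top",B(754,114),(60,-110,48)),("top",B(505,50),(70,88,48)),("top",B(733,97),(70,-88,48))]
s=robot.read_state();
for o in(w,w+t):
    x,r=fit(o,[.4967,-.223,0,-.18]);print(x,np.degrees(x[3]));print(r.T)
    R=s["orientation"];tx=R[:,0];print("yaw tool",np.degrees(np.arctan2(tx[1],tx[0])), "to jig origin, tool axes",R.T@(np.r_[x[:2],.2]-s["eef_pos"]))
```

```text
[ 0.4972 -0.2197 -0.004  -0.1882] -10.784473092444296
[[-0.3483 -0.1094 -0.6178  0.6766  1.674  -0.7579]
 [ 0.8808 -0.8905  0.9797 -1.4585 -0.601   0.8411]]
yaw tool 79.70149552266601 to jig origin, tool axes [ 0.0321 -0.0026 -0.0009]
[ 0.4971 -0.2202 -0.003  -0.1878] -10.757396325438215
[[-0.5672 -0.1785 -0.4256  0.9226  1.9953 -0.4765  0.1077 -2.218   0.09
  -0.9411 -0.1554 -0.1094 -0.9748 -1.3689]
 [ 1.2256 -0.1347  1.2565 -1.178  -0.3312  1.1977  0.5786  0.3027  0.3124
   0.0919 -0.5503  0.0139 -0.0697 -0.3823]]
yaw tool 79.70149552266601 to jig origin, tool axes [ 0.0315 -0.0025 -0.0009]
```

Consistent: jig origin (0.497, −0.220), yaw −10.7°. Shift, then descend to just above touchdown (TCP 0.0723).

To row units: 0.03 m / 0.75 = 0.04, 0.025 m / 0.75 = 0.0333, 0.5 degrees / 60 = 0.0083.

```bash
python3 jog.py '[[[0.02,-0.0027,0],0.0083],[[0.0213,-0.004,0],0.0083],[[0,0,0.0267],0],[[0,0,0.04],0],[[0,0,0.04],0],[[0,0,0.0333],0],[[0,0,0.0133],0],[[0,0,0.008],0],[[0,0,0.004],0],[[0,0,0],0],[[0,0,0],0],[[0,0,0],0]]'; python3 jog.py '[[[0,0,0.0013],0],[[0,0,0.0007],0],[[0,0,0],0],[[0,0,0],0]]'
```

```text
clock: 9.0
eef_pos: [0.4965, -0.221, 0.0774]
orientation: [[0.197, 0.98, 0.003], [0.98, -0.197, -0.002], [-0.001, 0.003, -1.0]]
contact_force: [-0.2, -0.8, -5.6]
opening: 0.0099
gripper_force: 58.9
clock: 9.33
eef_pos: [0.4955, -0.2203, 0.0747]
orientation: [[0.197, 0.98, 0.0], [0.98, -0.197, -0.0], [-0.0, 0.0, -1.0]]
contact_force: [0.7, -0.8, -4.4]
opening: 0.01
gripper_force: 58.9
```

To row units: 0.001 m / 0.75 = 0.0013.

```bash
python3 jog.py '[[[0,0,0.0013],0],[[0,0,0.0013],0],[[0,0,0],0],[[0,0,0],0],[[0,0,0],0]]'; python3 jog.py '[[[0,0,0.0007],0],[[0,0,0.0007],0],[[0,0,0],0],[[0,0,0],0],[[0,0,0],0]]'
```

```text
clock: 9.75
eef_pos: [0.4954, -0.2203, 0.0724]
orientation: [[0.197, 0.98, -0.0], [0.98, -0.197, 0.0], [-0.0, -0.0, -1.0]]
contact_force: [0.4, 0.7, -5.3]
opening: 0.0099
gripper_force: 59.2
clock: 10.17
eef_pos: [0.4955, -0.2203, 0.0723]
orientation: [[0.197, 0.98, 0.0], [0.98, -0.197, -0.0], [-0.0, 0.001, -1.0]]
contact_force: [-2.4, 1.0, 5.5]
opening: 0.0101
gripper_force: 60.1
```

Touchdown confirmed (Fz +5.5 N at TCP 0.0723). Release, back off, turn, close the fingers and look.

To row units: -0.03 m / 0.75 = -0.04, -0.025 m / 0.75 = -0.0333, 7 degrees / 60 = 0.1167.

```bash
python3 jog.py '[[[0,0,0],0],[[0,0,0],0],[[0,0,0],0],[[0,0,0],0],[[0,0,0],0],[[0,0,0],0],[[0,0,0],0],[[0,0,0],0],[[0,0,0],0],[[0,0,0],0]]' 0.085; python3 jog.py '[[[0,0,-0.0067],0],[[0,0,-0.02],0],[[0,0,-0.0333],0],[[0,0,-0.04],0],[[0,0,-0.04],0],[[0,0,-0.0267],0],[[0,0,0],0]]'
python3 jog.py '[[[0,0,0],0.1167],[[0,0,0],0.1167],[[0,0,0],0.1167],[[0,0,0],0.1167],[[0,0,0],0.1167],[[0,0,0],0.1167],[[0,0,0],0.1167],[[0,0,0],0.1167],[[0,0,0],0.1167],[[0,0,0],0.1167],[[0,0,0],0.1167],[[0,0,0],0.1167],[[0,-0.0267,0],0.1],[[0,0,0],0],[[0,0,0],0]]' 0
python3 -c "
from h import *
wshot('w4')"
```

```text
clock: 11.0
eef_pos: [0.4955, -0.2203, 0.0715]
orientation: [[0.197, 0.98, 0.0], [0.98, -0.197, -0.0], [-0.0, 0.0, -1.0]]
contact_force: [0.7, -0.1, 0.9]
opening: 0.0846
gripper_force: 0.0
clock: 11.58
eef_pos: [0.498, -0.2218, 0.2019]
orientation: [[0.197, 0.98, 0.009], [0.98, -0.197, -0.005], [-0.004, 0.01, -1.0]]
contact_force: [0.1, 0.0, -0.4]
opening: 0.085
gripper_force: 0.0
clock: 12.83
eef_pos: [0.4969, -0.1998, 0.196]
orientation: [[0.981, -0.194, -0.001], [-0.194, -0.981, 0.0], [-0.001, -0.0, -1.0]]
contact_force: [0.2, -0.8, 0.6]
opening: -0.0002
gripper_force: 0.0
[ 0.49688446 -0.19979219  0.19597032] [ 0.98091448 -0.19443618 -0.00116377] 12.8333
```

View pics/w4.png

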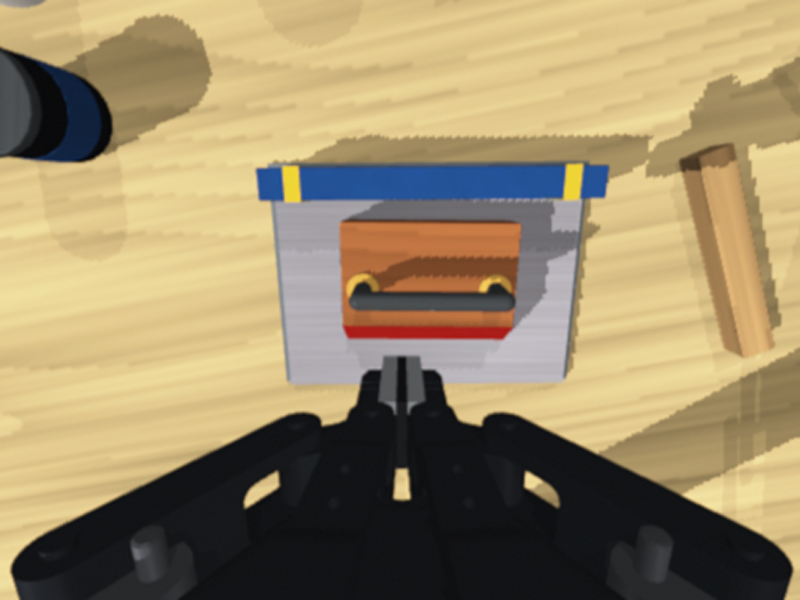

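The block stands square on the bed (top corners (340,221) and (520,223)), midway between the marks at 291 and 573, bevel towards the robot. Fit the block and the jig from this view.

Run:
```python
from h import *
import pickle
np.set_printoptions(precision=4,suppress=True)
C["w4"]=pickle.load(open("pics/w4.pkl","rb"))
W=lambda u,v:(np.array([u,v])+.5)/1.5625-.5
o=[("w4",W(u,v),p) for u,v,p in[(340,221,(45,60,30)),(520,223,(45,-60,30)),(345,338,(-45,60,6)),(506,338,(-45,-60,6)),(343,326,(-27,60,30)),(513,326,(-27,-60,30))]]
j=[("w4",W(u,v),p) for u,v,p in[(258,199,(60,110,48)),(606,196,(60,-110,48)),(288,382,(-85,110,12)),(566,378,(-85,-110,12)),(291,183,(70,88,48)),(573,181,(70,-88,48))]]
s=robot.read_state();R=s["orientation"]
for q in(o,j):
    x,r=fit(q,[.497,-.22,.0,-.18]);print(x,np.degrees(x[3]));print(r.T)
    print("to origin, tool axes",R.T@(np.r_[x[:2],0]-s["eef_pos"]))
print(s["qpos"])
```

```text
[ 0.4961 -0.2192  0.01   -0.199 ] -11.400228754810227
[[-0.5615  0.7935  1.8088 -1.8189 -0.1087 -0.0322]
 [ 0.3768 -0.445  -0.0287  0.3289 -0.3049  0.0906]]
to origin, tool axes [0.0028 0.0186 0.1961]
[ 0.4966 -0.2203 -0.0008 -0.1863] -10.67523448559127
[[-0.0767  0.0135  1.7948 -2.0437  0.24   -0.1526]
 [ 0.034  -0.0682  0.6924  1.8427 -0.4849 -0.8551]]
to origin, tool axes [0.0035 0.0195 0.1961]
[-29.3714  14.5739  95.9652  -0.0372  69.4872  71.8778]
```

Block at (0.496, −0.219), gap to the fence about 15 mm. Come down behind the bevel (75 mm behind block centre, TCP z ≈ 0.045).

To row units: -0.03 m / 0.75 = -0.04, -0.028 m / 0.75 = -0.0373, -0.7 degrees / 60 = -0.0117.

```bash
python3 jog.py '[[[-0.0267,0.008,0],-0.0117],[[-0.04,0.0088,0],0],[[-0.0373,0.008,0],0],[[0,0,0.0267],0],[[0,0,0.04],0],[[0,0,0.04],0],[[0,0,0.04],0],[[0,0,0.0267],0],[[0,0,0.016],0],[[0,0,0.008],0],[[0,0,0.004],0],[[0,0,0],0],[[0,0,0],0],[[0,0,0],0]]'
python3 jog.py '[[[0.0067,0,0],0],[[0.0067,0,0],0],[[0.0067,0,0],0],[[0.004,0,0],0],[[0,0,0],0],[[0,0,0],0]]'
```

```text
clock: 14.05
eef_pos: [0.4179, -0.2046, 0.0464]
orientation: [[0.983, -0.185, 0.002], [-0.185, -0.983, -0.001], [0.002, 0.001, -1.0]]
contact_force: [0.3, -0.0, -0.8]
opening: 0.0001
gripper_force: 0.0
clock: 14.55
eef_pos: [0.4352, -0.2073, 0.0455]
orientation: [[0.983, -0.185, -0.0], [-0.185, -0.983, -0.0], [-0.0, 0.0, -1.0]]
contact_force: [-0.7, -0.1, 0.7]
opening: 0.0002
gripper_force: 0.0
```

To row units: 0.003 m / 0.75 = 0.004, 0.002 m / 0.75 = 0.0027.

```bash
python3 jog.py '[[[0.004,0,0],0],[[0.004,0,0],0],[[0.004,0,0],0],[[0.0027,0,0],0],[[0.0027,0,0],0],[[0.0027,0,0],0],[[0,0,0],0],[[0,0,0],0]]'
python3 jog.py '[[[0.0027,0,0],0],[[0.0027,0,0],0],[[0.0027,0,0],0],[[0.0027,0,0],0],[[0,0,0],0],[[0,0,0],0]]'
```

```text
clock: 15.22
eef_pos: [0.4497, -0.2101, 0.0455]
orientation: [[0.983, -0.185, -0.0], [-0.185, -0.983, -0.0], [0.0, 0.0, -1.0]]
contact_force: [0.1, 0.0, 0.8]
opening: -0.0
gripper_force: 0.1
clock: 15.72
eef_pos: [0.4579, -0.2117, 0.0454]
orientation: [[0.983, -0.185, 0.001], [-0.185, -0.983, -0.0], [0.001, 0.0, -1.0]]
contact_force: [-1.3, 0.4, 0.2]
opening: 0.0001
gripper_force: 0.4
```

To row units: 0.002 m / 0.75 = 0.0027, 0.001 m / 0.75 = 0.0013.

```bash
python3 jog.py '[[[0.0027,0,0],0],[[0.0027,0,0],0],[[0.0013,0,0],0],[[0,0,0],0],[[0,0,0],0]]'
python3 jog.py '[[[0.0013,0,0],0],[[0.0013,0,0],0],[[0.0013,0,0],0],[[0,0,0],0],[[0,0,0],0]]'
python3 jog.py '[[[0.0013,0,0],0],[[0.0013,0,0],0],[[0.0013,0,0],0],[[0,0,0],0],[[0,0,0],0]]'
```

```text
clock: 16.13
eef_pos: [0.4629, -0.2127, 0.0455]
orientation: [[0.983, -0.185, 0.001], [-0.185, -0.983, -0.0], [0.001, 0.0, -1.0]]
contact_force: [-1.4, 0.4, -1.1]
opening: 0.0001
gripper_force: 0.4
clock: 16.55
eef_pos: [0.4639, -0.2128, 0.0454]
orientation: [[0.983, -0.185, -0.003], [-0.185, -0.983, 0.001], [-0.003, -0.0, -1.0]]
contact_force: [-4.5, -0.3, 2.8]
opening: -0.0002
gripper_force: 3.0
clock: 16.97
eef_pos: [0.4642, -0.2128, 0.0454]
orientation: [[0.983, -0.184, -0.008], [-0.184, -0.983, 0.002], [-0.009, -0.0, -1.0]]
contact_force: [-11.0, -0.3, 8.3]
opening: 0.0002
gripper_force: 6.7
```

The block is against the fence (−11 N, +8 N, along the bevel normal). Add a bit more, diagonally, then check it visually.

To row units: 0.001 m / 0.75 = 0.0013, 0.0007 m / 0.75 = 0.0009.

```bash
python3 jog.py '[[[0.0013,0,0.0009],0],[[0.0013,0,0.0009],0],[[0.0013,0,0.0008],0],[[0,0,0],0],[[0,0,0],0],[[0,0,0],0],[[0,0,0],0]]'
python3 - <<'E'
from h import *
t=robot.camera("top")[:,:,::-1];a=cv2.resize(t[190:265,285:385],None,fx=4,fy=4,interpolation=cv2.INTER_CUBIC)
w=wshot("w5");w=cv2.imread("pics/w5_raw.png");b=cv2.resize(w[80:280,150:400],(400,320),interpolation=cv2.INTER_CUBIC)
cv2.imwrite("pics/fin.png",np.hstack([a,b[:300]]))
E
```

```text
clock: 17.55
eef_pos: [0.4644, -0.2128, 0.0451]
orientation: [[0.983, -0.183, -0.013], [-0.183, -0.983, 0.002], [-0.014, 0.0, -1.0]]
contact_force: [-20.7, -0.1, 27.4]
opening: 0.0002
gripper_force: 15.9
[ 0.46438038 -0.21282531  0.04509582] [ 0.98309383 -0.1825984  -0.01357734] 17.6
```

View pics/fin.png

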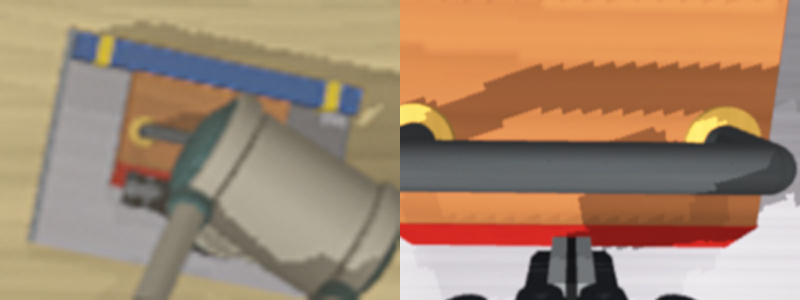

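The top crop shows the block's far edge along the fence, from (132,70) to (290,100). The wrist crop cut the fence off, so I'm viewing the full frame.

View pics/w5.png

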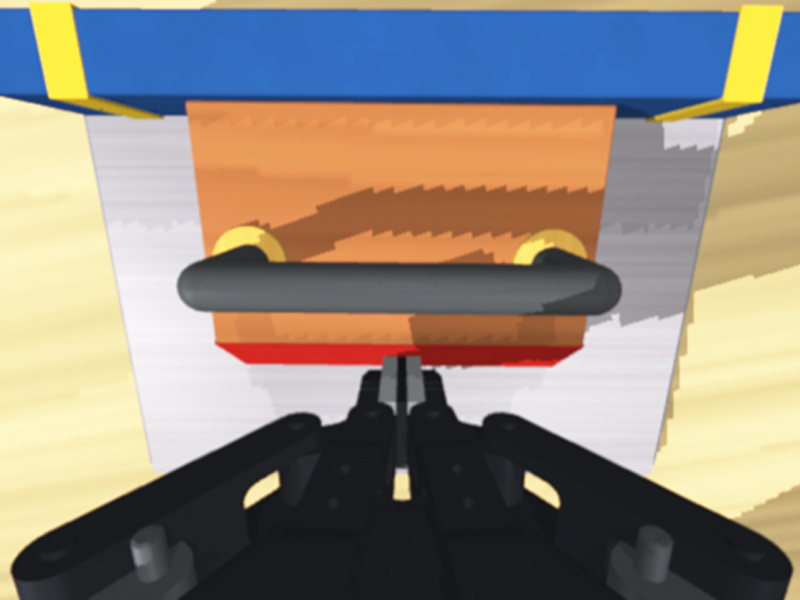

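The far edge at (188,101)–(615,105) lies parallel against the fence face, and the fingertip sits on the bevel. The force is steady at about 21 N in and 27 N down, so I'm handing in.

```bash
python3 jog.py '[[[0,0,0],0],[[0,0,0],0],[[0,0,0],0],[[0,0,0],0],[[0,0,0],0],[[0,0,0],0]]'; python3 -c "
from cell import robot
print(robot.sign_off())"
```

```text
clock: 18.15
eef_pos: [0.4644, -0.2128, 0.0451]
orientation: [[0.983, -0.183, -0.013], [-0.183, -0.983, 0.002], [-0.014, 0.0, -1.0]]
contact_force: [-20.2, -0.2, 26.4]
opening: 0.0003
gripper_force: 15.9
the job is handed in; nothing more can be done
None
```

I lifted the block by its handle, set it on the bed between the marks and let go, then pushed on its bevel until it sat against the fence; I handed in at 18.2 s with the push still held at about 20 N towards the fence and 26 N down (sign-off gave no verdict).

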